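Open the paddle-latched board test enclosure

ROBOT

A 7-joint arm with a two-finger parallel gripper is mounted at the origin on the work surface. World frame = base frame: x ahead of the robot, y to its left, z up, the work surface at z = 0. Lengths are in m, angles in rad, forces in N, time in s.
With the tool pointing down it reaches from about 0.375 to 0.925 m from the base axis. Payload 3.1 kg.
Tool frame: the origin (TCP) lies between the finger pads; the fingertips stand 19 mm ahead of it and the grasp point (between the pads) is the TCP; z points along the fingers, y is the line along which they close (so a half turn about z gives the same grasp; the last joint's range is limited). The gripper opens to 85 mm and grips with 20 to 120 N. Pads are 22 mm wide; open, the fingers measure 114 mm over their backs; the gripper's body (76 mm by 85 mm) begins 54 mm behind the grasp point. The pads swing forward as they close: fully open they stand 13 mm farther back than shut.
Start: joints at [-1.44, 0.383, 0.044, 1.598, -0.018, 1.161, -0.05], TCP at [0.147, 0.633, 0.25] pointing down, gripper open.
Joint ranges: [-2.61, 2.61], [-0.41, 2.15], [-1.48, 1.57], [0, 2.5], [-1.57, 4.71], [0.05, 1.97], [-2.85, 2.85]. Speed limits (rad/s): [2.79, 2.79, 3.14, 3.14, 3.14, 3.14, 3.14].

INTERFACE

Orientations are given as a unit quaternion [x, y, z, w].
In Python, from bench import move_ptp, movel, move_j, move_gripper, pause, inverse_kinematics, read_camera, camera_params, MotionError, sign_off, look_for, tip_of, read_time_s, read_qpos, read_joint_vel, read_effort, read_eef_pos, read_tcp_rot, read_ft_force, read_ft_torque, read_finger_gap, read_grasp_force gives the robot as it stands. Calls block until the motion is done:
- move_ptp(position, orientation): joint-space move of the TCP to a pose.
- movel(position, orientation=None, speed=0.15): straight line of the TCP; orientation=None keeps the orientation; speed is the mean speed in m/s.
- move_j(angles): joint-space move.
- move_gripper(opening, effort=None): finger opening in m; effort is the grip in N (None keeps the last); returns when the fingers have stopped.
- pause(seconds).
- inverse_kinematics(position, orientation): joint angles nearest the present ones, or None.
- read_camera(name): name is "scene" or "top" or "wrist"; returns the picture (420x560x3 uint8, red, green, blue); there is no depth.
- camera_params(name): a dict with "K" (3x3 intrinsics, pixels), "camera_from_world" (4x4, takes a point from world to camera coordinates). Camera axes: x right, y down, z forward; pixel columns grow to the right and rows downward; lengths in m; the calibration is good to about 2 mm. A picture is of the moment at which its call begins: read the wrist's pose just before it. camera_params takes no time and is no camera call; for the wrist camera it gives the pose at the moment of the call.
A pose or a line that the arm cannot do raises MotionError and nothing moves.
- sign_off(): hands the job in; it is judged then, once.
Trained networks look in the newest picture that a camera, given by its name, has taken for a name from the list of things; names that differ only in an ending like _2 or _b are one class to them, and where a whole thing is asked for, a point or a joint stands for the part that bears it (a point fixed in the world has none). Each returns a list of dicts, best first, with "confidence" (0 to 1); they miss things now and then, are a little off and sometimes report something else, mostly with a low value. They report only what shows in the picture. A call takes as long as a camera call.
- look_for(camera, name): "at" ([column, row] in pixels, amid what is visible of it).
- tip_of(camera, name): "at" ([column, row] in pixels: a listed point, or the origin of a listed thing).
Readings, each from a call of its own:
- read_time_s(): time.
- read_qpos(): joint angles.
- read_joint_vel(): joint speeds.
- read_effort(): joint torques, N m.
- read_eef_pos(): TCP position.
- read_tcp_rot(): TCP orientation.
- read_ft_force(): force on the tool from outside, world axes, zero at the start.
- read_ft_torque(): the same for the moment, N m.
- read_finger_gap(): finger opening in m.
- read_grasp_force(): force on a finger pad.
Only numpy, scipy, OpenCV 4.12 (cv2) and the standard library are available. Lean on these libraries where they do the work, as an engineer would, in place of code of your own. Each camera call takes 0.05 s, during which the arm holds its last target. There are 200 camera calls.

TASK

Open the grey test enclosure so that the circuit board inside can be got at: lift the red paddle on its door until it meets its soft stop and the hidden pawl is withdrawn, then, keeping it lifted, swing the door gently at least 60 degrees open and let go of the paddle so that it drops back. Feel for the stop: do not lift hard against it or tug at a door that is still latched (more than about 15 N on the pawl bends it). Leave the spool, the bottle and the heat sink where they stand.

Things in the scene. Friction and masses are not known exactly. Their poses are not given: they have to be found in the camera images.
- cabinet: Grey sheet-steel test enclosure, fixed to the bench: 200 mm deep (x), 240 mm wide (y), 160 mm high. Origin at the centre of its underside, z up; its own -x axis points out of the white door, roughly towards the robot. Its yaw differs at each start.
- door (a joint): Opening angle of the white door (rad): 0 shut, up to 1.75. The door is the whole front, 8 mm thick, 0.5 to 1 kg, outer face 108 mm in front of the enclosure's origin. It hinges about a vertical axis at its edge on the enclosure's +y side (the robot's left); seen from above it opens clockwise, towards the robot. A little friction (0.08 N m) keeps it where it is left.
- door_hinge (a point): Point on the door's vertical hinge axis, in the plane of the outer face, 125 mm above the bench. Turns with the door.
- paddle (a joint): Angle of the red paddle (rad): 0 at rest, drooping 0.2 rad below level; grows as its outer end is lifted, 0.9 at most. A spring returns it (about 3 to 6 N at the grip bar).
- paddle_grip (a point): Centre of the paddle's grip bar: a level red bar 14 mm thick, 40 mm long, parallel to the door, 58 mm from the pivot (57 mm out from the door face), 113 mm above the bench at rest. It is free on all sides; pinch it from above by its two ends (40 mm apart); the bar can turn between the fingers. Its y axis runs along the bar, level.
- paddle_pivot (a point): Middle of the paddle's level pivot axis, in the door's outer face, 125 mm above the bench and 165 mm from the hinge axis.
- pawl: The hidden pawl, rigid with the paddle: an arm reaching 40 mm behind the door face; origin at the arm's end. Lifting the paddle lowers it. 15 N on it (about 10 N at the grip bar on top of the spring) is its limit. Once the door is about 0.3 rad open the pawl is out of the enclosure and nothing bears on it.
- pawl_tooth (a point): Top of the pawl's upright tooth, 40 mm behind the door face, 20 mm above the pivot. It stands behind a hidden lip whose height differs by 15 mm between starts: it comes free at a paddle angle between about 0.11 and 0.53 rad (6 to 31 mm of lift at the grip bar). Some 0.06 rad (3 mm at the bar) later the arm meets a rubber buffer, felt as a clear rise in force (1 to 3 N per mm at the bar)
- spool_center (a point): Bystander: white plastic solder spool standing on end, 60 mm in diameter, 46 mm tall. The point is its centre, half-way up.
- flux_center (a point): Bystander: small amber flux bottle, 36 mm in diameter, 75 mm tall. The point is its centre, half-way up.
- heatsink_center (a point): Bystander: loose finned aluminium heat sink, 40 x 40 mm, 28 mm tall. The point is its centre, half-way up.

How it is judged:
On the way, in this order (a step that is already met when the one before it is completed fails the run):
1. the paddle is lifted while the door is still shut (value of joint paddle above 0.1 rad and value of joint door below 0.05 rad), for 0.1 s.
2. with the paddle still lifted, the door has begun to swing (value of joint door above 0.12 rad and value of joint paddle above 0.08 rad), for 0.05 s.
At the end, for the whole second after the job is handed in: The door stands at least 1.0 rad (57 degrees) open and at rest (under 0.1 rad/s), the paddle is let go and back within 0.06 rad of its rest, and the three bystanders are within 20 mm of where they stood (value of joint door above 1 rad and value of joint paddle below 0.06 rad and velocity of joint door between -0.1 and 0.1 rad/s and distance of each of spool_center, flux_center, heatsink_center from where it was at the start of the episode below 0.02 m); the robot touches nothing.
It fails at once if the pawl was overloaded (more than 15 N between the pawl and the enclosure) (contact force between pawl and cabinet above 15 N).
It fails at once if the door was flung (faster than 1.5 rad/s) (velocity of joint door above 1.5 rad/s).
It fails at once if a bystander was moved more than 20 mm (distance of any of spool_center, flux_center, heatsink_center from where it was at the start of the episode above 0.02 m).
It also fails if it takes over 67 s, if anything falls off the work surface, if the arm or the gripper's body presses on something with over 40 N, if the wrist force passes 120 N, or if a joint passes its speed limit or range.

## Working session

There is one attempt and no reset: what is moved stays moved. The work goes in short steps, each a Python script; the robot and the scene stay as the last script left them, time stands still between calls to the robot, and variables do not carry over. Pictures are saved under pics/ and viewed, at most 10 in all, crops included, and the job is handed in when it is done.

```bash
mkdir -p pics; python3 - <<'E'
from bench import *
import cv2,numpy as np
ims=[]
for c in ["scene","top"]:
    im=read_camera(c); ims.append(im)
    p=camera_params(c); print(c,np.round(p["K"],1).tolist(),np.round(p["camera_from_world"],4).tolist())
    for n in ["paddle_grip","paddle_pivot","door_hinge","cabinet","spool_center","flux_center","heatsink_center"]:
        print(n,[(np.round(d["at"],1).tolist(),round(d["confidence"],2)) for d in tip_of(c,n)[:3]])
cv2.imwrite("pics/a.png",cv2.resize(np.vstack(ims)[:,:,::-1],(448,672))[:600] if 0 else cv2.resize(np.hstack(ims)[:,:,::-1],(800,300)))
cv2.imwrite("pics/top.png",ims[1][:,:,::-1])
print(read_time_s(),read_tcp_rot())
E
```

```text
scene [[492.6, 0.0, 278.4], [0.0, 492.6, 210.7], [0.0, 0.0, 1.0]] [[0.0025, 1.0, 0.0053, 0.0232], [0.6792, 0.0022, -0.734, -0.3268], [-0.734, 0.0054, -0.6791, 1.5935], [0.0, 0.0, 0.0, 1.0]]
paddle_grip [([333.0, 196.9], 0.57)]
paddle_pivot [([331.3, 214.8], 0.62)]
door_hinge [([413.7, 219.1], 0.54)]
cabinet [([349.4, 290.8], 0.61)]
spool_center [([273.7, 190.1], 0.83)]
flux_center [([444.9, 232.6], 0.85)]
heatsink_center [([252.1, 223.6], 0.85), ([445.9, 232.8], 0.52)]
top [[405.0, 0.0, 275.3], [0.0, 405.0, 214.0], [0.0, 0.0, 1.0]] [[-0.0248, -0.9996, -0.0152, 0.0104], [-0.9806, 0.0273, -0.1939, 0.6476], [0.1942, 0.0101, -0.9809, 0.7815], [0.0, 0.0, 0.0, 1.0]]
paddle_grip [([218.8, 250.9], 0.7)]
paddle_pivot []
door_hinge [([141.8, 210.5], 0.94)]
cabinet []
spool_center [([292.9, 314.1], 0.84)]
flux_center [([106.8, 242.7], 0.59)]
heatsink_center [([317.1, 267.9], 0.67)]
0.8 [ 1.14127053e-01  9.93466162e-01  2.13925159e-05 -3.92303714e-06]
```

View pics/a.png

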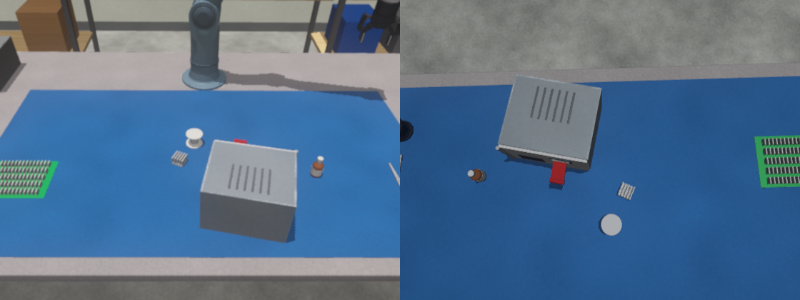

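The overview shows the cabinet with its door facing the robot and the red paddle at top-view px (219,251). The bottle stands to the left of the hinge, and the spool and heat sink to the right. Next I compute positions from the known heights.

```bash
cat > h.py <<'E'
from bench import *
import cv2,numpy as np
from scipy.spatial.transform import Rotation as R
def at_height(c,px,z,p=None):
    p=p or camera_params(c); T=np.array(p["camera_from_world"]); r=T[:3,:3].T
    o=-r@T[:3,3]; d=r@np.linalg.solve(p["K"],[px[0],px[1],1])
    return o+d*(z-o[2])/d[2]
H=dict(paddle_grip=.113,paddle_pivot=.125,door_hinge=.125,spool_center=.023,flux_center=.0375,heatsink_center=.014)
E
python3 - <<'E'
from h import *
for c in ["scene","top"]:
    im=read_camera(c)
    for n in H:
        for d in tip_of(c,n)[:1]: print(c,n,np.round(at_height(c,d["at"],H[n]),4),d["confidence"])
# top surface corners of the cabinet
im=read_camera("top"); cv2.imwrite("pics/crop.png",cv2.resize(im[90:330,80:360,::-1],None,fx=2.5,fy=2.5,interpolation=cv2.INTER_CUBIC))
E
```

```text
scene paddle_grip [0.5619 0.099  0.113 ] 0.67
scene paddle_pivot [0.6165 0.09   0.125 ] 0.54
scene door_hinge [0.6472 0.2594 0.125 ] 0.54
scene spool_center [ 0.4345 -0.037   0.023 ] 0.82
scene flux_center [0.5962 0.3525 0.0375] 0.69
scene heatsink_center [ 0.5494 -0.0925  0.014 ] 0.82
top paddle_grip [0.5661 0.1094 0.113 ] 0.93
top paddle_pivot [0.6155 0.0932 0.125 ] 0.68
top door_hinge [0.6566 0.2524 0.125 ] 0.78
top spool_center [ 0.4391 -0.0367  0.023 ] 0.83
top flux_center [0.599  0.3607 0.0375] 0.53
top heatsink_center [ 0.5394 -0.0915  0.014 ] 0.54
```

View pics/crop.png

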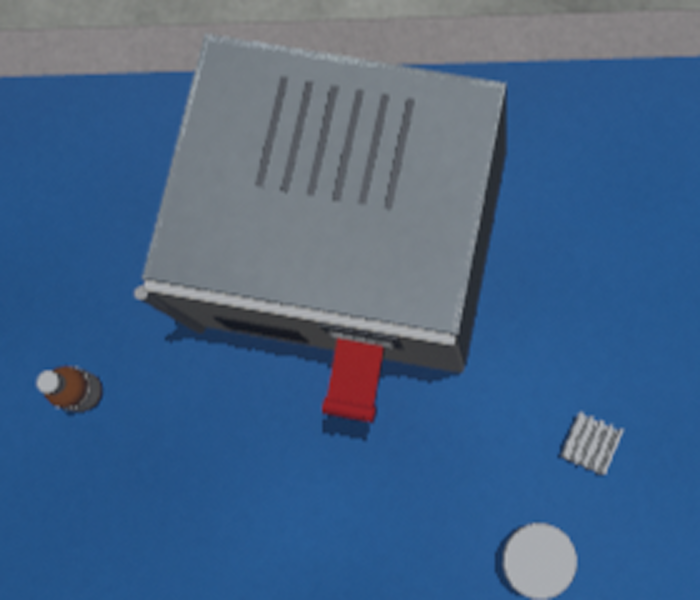

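```bash
cat >> h.py <<'E'
def quat(psi,half=0):   # tool down, y along bar (cabinet y when yaw psi)
    a=np.array([-np.sin(psi),np.cos(psi),0])*(-1 if half else 1)
    z=np.array([0,0,-1.]); x=np.cross(a,z)
    return R.from_matrix(np.c_[x,a,z]).as_quat()
E
python3 - <<'E'
from h import *
e=[at_height("top",(u/2.5+80,v/2.5+90),.16)[:2] for u,v in[(145,290),(455,342)]]
d=e[1]-e[0]; print("edge",e,"yaw",np.degrees(np.arctan2(d[0],-d[1])))
b=[at_height("top",(u/2.5+80,v/2.5+90),.12)[:2] for u,v in[(325,408),(375,415)]]
print("bar",b,np.mean(b,0))
s=[at_height("top",(u/2.5+80,v/2.5+90),.16)[:2] for u,v in[(413,98),(389,208)]]; d=s[1]-s[0]; print("slot yaw",np.degrees(np.arctan2(-d[1],-d[0])))
psi=np.radians(-11)
# view pose, a bit towards the robot
move_ptp([.535,.11,.27],quat(psi))
p=camera_params("wrist"); im=read_camera("wrist"); cv2.imwrite("pics/w.png",im[:,:,::-1])
for n in H:
    for q in tip_of("wrist",n)[:2]: print(n,np.round(q["at"],1),np.round(at_height("wrist",q["at"],H[n],p),4),q["confidence"])
print(read_eef_pos(),read_ft_force(),read_qpos(),read_time_s())
E
```

```text
edge [array([0.65078884, 0.24738875]), array([0.6052783 , 0.01734659])] yaw -11.190645794525773
bar [array([0.56351388, 0.11953683]), array([0.55715872, 0.08124944])] [0.5603363  0.10039313]
slot yaw -12.249936762648959
paddle_grip [279.5 238.9] [0.5674 0.1023 0.113 ] 0.68
paddle_pivot [277.9 297.9] [0.6212 0.0904 0.125 ] 0.8
door_hinge [454.9 298.7] [0.6535 0.2546 0.125 ] 0.55
spool_center [130.2 131.9] [ 0.4463 -0.043   0.023 ] 0.81
flux_center [502.6 197.2] [0.5942 0.3536 0.0375] 0.96
heatsink_center [118.7 219.4] [ 0.5429 -0.0948  0.014 ] 0.96
heatsink_center [504.7 198. ] [0.6045 0.3712 0.014 ] 0.16
[0.53496681 0.11032495 0.26994849] [ 0.08714788 -0.66480099 -0.48915219] [-0.80633699  0.18282734  0.59265688  1.85091822 -0.11190199  1.14093304
  1.20476386] 4.225
```

View pics/w.png

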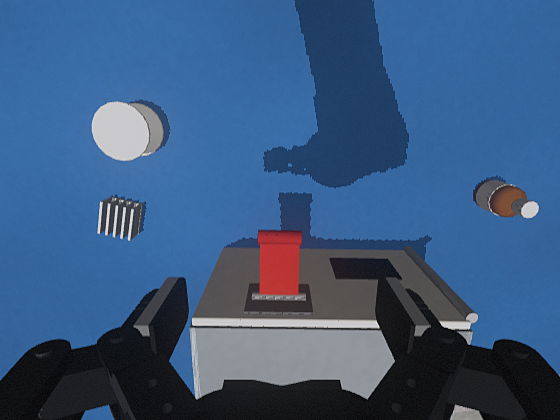

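The picture shows the bar at about (280,238), level to within 1°, which gives grip ≈ (0.566, 0.102), yaw ≈ −11.5° and hinge ≈ (0.654, 0.253). These fit the stated dimensions. Next I check the swing is reachable, then descend and grasp.

```bash
cat >> h.py <<'E'
PSI=np.radians(-11.5); HINGE=np.array([.654,.253]); Z0=.113
def bar(door,pad,hinge=HINGE,psi=PSI):
    """bar centre for door angle and paddle angle, and tool yaw"""
    a=psi-door; y=np.array([-np.sin(a),np.cos(a)]); out=-np.array([np.cos(a),np.sin(a)])
    p=hinge-.165*y+out*.058*np.cos(pad-.2)
    return np.r_[p,.125+.058*np.sin(pad-.2)],a
E
python3 - <<'E'
from h import *
for d in np.arange(0,1.31,.13):
    p,a=bar(d,.4); print(round(d,2),p.round(3),*[None if (j:=inverse_kinematics(p,quat(a,h))) is None else np.round(j,2) for h in(0,1)])
g=np.array([.566,.102,.113]); print(bar(0,0)[0])
move_gripper(.07)
movel(g+[0,0,.08],quat(PSI),speed=.15)
movel(g,speed=.08)
print(read_ft_force(),read_eef_pos())
im=read_camera("wrist"); cv2.imwrite("pics/w2.png",im[:,:,::-1])
im=read_camera("top"); cv2.imwrite("pics/t2.png",cv2.resize(im[150:300,130:310,::-1],None,fx=4,fy=4))
print(read_time_s())
E
```

```text
0.0 [0.565 0.103 0.137] [-0.72  0.42  0.56  1.9  -0.28  0.9   1.35] [-1.21  0.9   1.37  1.92 -0.96  1.21 -1.25]
0.13 [0.547 0.115 0.137] [-0.76  0.39  0.57  1.94 -0.26  0.89  1.18] [-1.26  0.86  1.37  1.95 -0.94  1.18 -1.41]
0.26 [0.53  0.13  0.137] [-0.8   0.36  0.57  1.97 -0.25  0.88  1.01] [-1.32  0.83  1.37  1.99 -0.92  1.16 -1.58]
0.39 [0.515 0.148 0.137] [-0.85  0.34  0.57  1.99 -0.24  0.87  0.83] [-1.37  0.81  1.38  2.01 -0.9   1.14 -1.75]
0.52 [0.502 0.167 0.137] [-0.89  0.33  0.57  2.01 -0.23  0.87  0.66] [-1.42  0.79  1.38  2.02 -0.89  1.13 -1.93]
0.65 [0.492 0.187 0.137] [-0.94  0.33  0.57  2.01 -0.23  0.87  0.48] [-1.47  0.79  1.38  2.03 -0.88  1.12 -2.1 ]
0.78 [0.485 0.208 0.137] [-0.99  0.33  0.58  2.01 -0.24  0.87  0.31] [ 0.38  0.51 -1.03  1.95  0.52  0.98  2.83]
0.91 [0.481 0.231 0.137] [-1.03  0.34  0.59  2.   -0.24  0.87  0.15] [ 0.17  0.43 -0.82  1.94  0.38  0.93  2.77]
1.04 [0.479 0.253 0.137] [-1.07  0.36  0.59  1.98 -0.26  0.88 -0.01] [ 0.13  0.44 -0.82  1.92  0.4   0.94  2.59]
1.17 [0.481 0.276 0.137] [-1.1   0.38  0.6   1.95 -0.27  0.89 -0.16] [-0.77  0.34  0.2   1.93 -0.09  0.88  2.82]
1.3 [0.485 0.298 0.137] [-1.12  0.41  0.6   1.91 -0.3   0.9  -0.3 ] [-0.82  0.37  0.23  1.9  -0.11  0.89  2.68]
[0.56540159 0.10264527 0.11347718]
[ 0.19631092 -0.44609522  0.43133122] [0.56666086 0.10205536 0.11363119]
6.4917
```

View pics/w2.png

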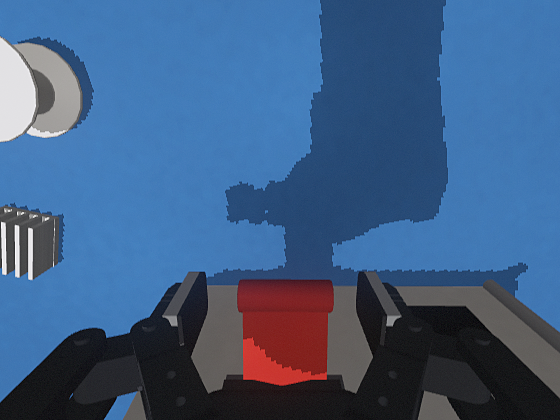

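The bar (columns 238–333) is centred between the pads and sits within their width. Now I grip and feel the lift.

```bash
cat >> h.py <<'E'
def ft(n=4):
    v=[]
    for _ in range(n): v.append(read_ft_force()); pause(.02)
    return np.mean(v,0)
E
python3 - <<'E'
from h import *
import json
base=ft(); p0=read_eef_pos()
move_gripper(.036,20); print("gap",read_finger_gap(),read_grasp_force(),base.round(2),ft().round(2))
q=quat(PSI); off=np.array([.566,.102,.113])-bar(0,0)[0]; outv=-np.array([np.cos(PSI),np.sin(PSI),0])
f0=ft(); log=[]
for lift in np.arange(.001,.041,.001):
    pad=.2+np.arcsin((Z0+lift-.125)/.058)
    movel(bar(0,pad)[0]+off,q,speed=.015)
    f=ft(); log.append((lift,-(f-base)[2])); print(round(lift*1e3),round(pad,3),f.round(2),"out",round(f@outv,2),round(read_eef_pos()[2],4))
    F=np.array([l[1] for l in log])
    # buffer: two steep steps running, or a total rise well over the spring
    if len(F)>5 and ((F[-1]-F[-3]>1.6 and lift>.008) or F[-1]-np.median(F[2:6])>5): break
    if F[-1]>13: break
json.dump(dict(off=off.tolist(),pad=pad,base=base.tolist()),open("s.json","w"))
print(read_time_s())
E
```

```text
gap 0.03927400502360308 22.71523118019104 [0.02 0.15 0.07] [-0.97  3.01  2.92]
1 0.009 [0.54 5.05 2.09] out 0.47 0.1136
2 0.027 [ 2.81  5.74 -3.5 ] out -1.61 0.1138
3 0.044 [ 3.64  5.5  -4.48] out -2.47 0.1147
4 0.062 [ 4.4   5.66 -4.78] out -3.19 0.1155
5 0.079 [ 3.86  5.77 -5.17] out -2.63 0.1165
6 0.096 [ 3.58  5.38 -5.02] out -2.44 0.1174
7 0.114 [ 3.97  5.65 -5.13] out -2.76 0.1183
8 0.131 [ 4.04  5.89 -5.52] out -2.78 0.1193
9 0.148 [ 3.56  5.79 -5.58] out -2.33 0.1203
10 0.166 [ 3.64  6.1  -5.73] out -2.35 0.1212
11 0.183 [ 3.55  5.76 -5.76] out -2.33 0.1222
12 0.2 [ 3.23  5.9  -5.68] out -1.99 0.1232
13 0.217 [ 3.58  5.83 -5.64] out -2.35 0.1242
14 0.234 [ 3.49  6.35 -6.08] out -2.15 0.1251
15 0.252 [ 3.07  6.24 -5.44] out -1.76 0.1261
16 0.269 [ 3.22  5.98 -5.88] out -1.96 0.127
17 0.286 [ 2.91  5.75 -5.74] out -1.71 0.128
18 0.304 [ 2.9  5.9 -6.3] out -1.67 0.1289
19 0.321 [ 3.03  5.84 -6.1 ] out -1.81 0.1299
20 0.338 [ 3.01  5.99 -6.08] out -1.76 0.1309
21 0.356 [ 3.11  6.05 -6.24] out -1.84 0.1318
22 0.373 [ 2.78  6.1  -6.31] out -1.51 0.1327
23 0.391 [ 2.65  5.81 -6.4 ] out -1.43 0.1337
24 0.408 [ 2.53  6.75 -6.66] out -1.14 0.1346
25 0.426 [ 2.21  6.63 -6.48] out -0.84 0.1356
26 0.444 [ 2.49  5.96 -6.73] out -1.25 0.1365
27 0.462 [ 2.6   6.3  -6.53] out -1.29 0.1374
28 0.479 [ 1.9   6.2  -6.54] out -0.62 0.1384
29 0.497 [ 2.54  6.42 -6.59] out -1.21 0.1393
30 0.516 [ 1.87  6.6  -6.63] out -0.52 0.1403
31 0.534 [ 2.11  6.07 -6.98] out -0.86 0.1412
32 0.552 [ 1.55  6.52 -7.15] out -0.22 0.1421
33 0.57 [ 1.61  6.39 -7.05] out -0.3 0.1431
34 0.589 [ 1.66  6.61 -6.68] out -0.31 0.144
35 0.608 [ 1.29  6.55 -5.82] out 0.04 0.1449
36 0.627 [ 1.11  6.58 -6.54] out 0.22 0.1459
37 0.646 [ 0.73  6.57 -6.68] out 0.6 0.1468
38 0.665 [ 0.89  6.63 -6.89] out 0.45 0.1477
39 0.684 [ 0.68  6.5  -7.77] out 0.63 0.1484
40 0.704 [ 0.49  6.81 -9.48] out 0.87 0.149
19.7333
```

The force rises clearly at about 34 mm of actual lift (0.59 rad, consistent with the stated range), about 2.5 N above the spring. That is the stop. I'll swing the door while watching the pull force.

```bash
python3 - <<'E'
from h import *
import json
s=json.load(open("s.json")); off=np.array(s["off"]); pad=s["pad"]
c=0.; n0=None; d=0.; ok=True
while d<1.15 and ok:
    d+= .012 if d<.1 else .03 if d<.3 else .07
    p,a=bar(d,pad); y=np.array([-np.sin(a),np.cos(a),0]); out=-np.array([np.cos(a),np.sin(a),0])
    o=R.from_euler('z',-d).apply(off)
    movel(p+o+c*y,quat(a),speed=.02 if d<.3 else .05)
    f=ft(2); fy,fo=f@y,f@out
    print(round(d,3),"along",fy.round(1),"out",fo.round(1),"z",f[2].round(1),read_eef_pos().round(3))
    c=np.clip(c+.00015*fy,-.008,.008)
    if fo<-5 or abs(fy)>15 or f[2]<-13 or f[2]>-2: ok=False
json.dump(dict(s,d=d,c=c),open("s.json","w"))
print(ok,c,read_finger_gap(),read_time_s())
im=read_camera("scene"); cv2.imwrite("pics/s3.png",im[100:300,150:500,::-1].repeat(2,0).repeat(2,1))
E
```

```text
0.012 along 6.1 out -2.4 z -10.6 [0.568 0.103 0.149]
0.024 along 5.7 out -1.5 z -11.0 [0.566 0.104 0.149]
0.036 along 4.1 out -1.7 z -12.9 [0.565 0.105 0.15 ]
0.048 along 2.2 out -2.8 z -17.2 [0.564 0.106 0.151]
False 0.0026911683084872543 0.03957997534727662 20.9333
```

View pics/s3.png

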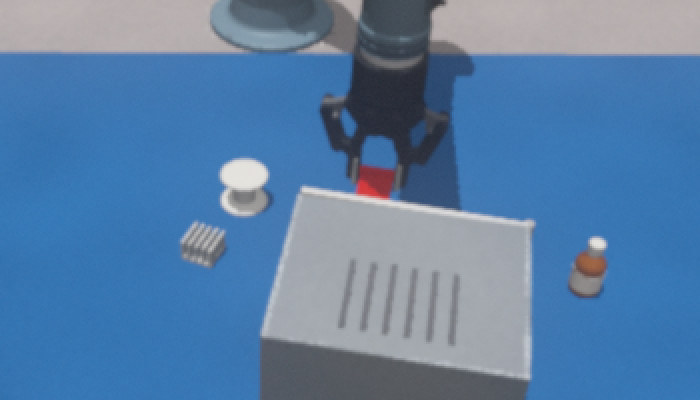

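The pull force stayed low, but the arm crept up against the buffer. I'll ease down at once, then continue with the lift force regulated.

```bash
python3 - <<'E'
from h import *
import json
s=json.load(open("s.json"))
p=read_eef_pos(); print(p.round(4))
t,a=bar(s["d"],s["pad"]); o=R.from_euler('z',-s["d"]).apply(s["off"]); y=np.array([-np.sin(a),np.cos(a),0])
cmd=t+o+s["c"]*y; print("cmd",cmd.round(4))
for k in range(6):
    cmd[2]-=.0007; movel(cmd,speed=.02); f=ft(3); print(cmd[2].round(4),f.round(1),read_eef_pos().round(4))
    if f[2]>-9.5: break
json.dump(dict(s,z=cmd[2]),open("s.json","w"))
im=read_camera("top"); cv2.imwrite("pics/t4.png",cv2.resize(im[180:280,120:290,::-1],None,fx=4,fy=4))
print([ (n,np.round(at_height("top",d["at"],z),4)) for n,z in (("door_hinge",.125),("paddle_pivot",.125),("paddle_grip",.149)) for d in tip_of("top",n)[:1]],read_time_s())
E
```

```text
[0.5643 0.1058 0.1514]
cmd [0.5654 0.1075 0.1525]
0.1518 [  0.8  -0.7 -15.9] [0.5643 0.1059 0.1513]
0.1511 [ -3.3  -4.  -11.2] [0.5642 0.106  0.1509]
0.1504 [-4.1 -4.6 -9.1] [0.5643 0.106  0.1505]
[('paddle_pivot', array([0.6091, 0.0957, 0.125 ]))] 22.0833
```

View pics/t4.png

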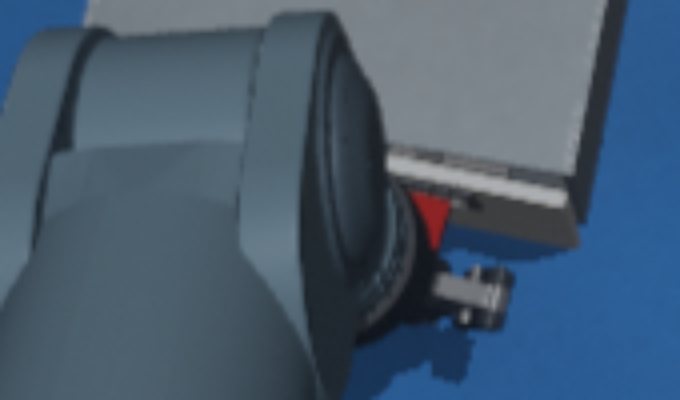

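The top view shows a gap opening at the door's free edge (right end of the white strip), so the pawl is clear. I'll continue the swing.

```bash
python3 - <<'E'
from h import *
import json
s=json.load(open("s.json")); off=np.array(s["off"]); pad=s["pad"]; c=s["c"]-.0007; z=s["z"]; zmax=z; d=s["d"]; ok=True
while d<1.2 and ok:
    d+= .012 if d<.12 else .03 if d<.3 else .07
    p,a=bar(d,pad); y=np.array([-np.sin(a),np.cos(a),0]); out=-np.array([np.cos(a),np.sin(a),0])
    t=p+R.from_euler('z',-d).apply(off)+c*y; t[2]=z
    movel(t,quat(a),speed=.02 if d<.3 else .05)
    f=ft(2); fy,fo=f@y,f@out
    print(round(d,3),"along",fy.round(1),"out",fo.round(1),"z",f[2].round(1),read_eef_pos().round(3))
    c=np.clip(c+.00012*fy,-.01,.01); z=min(zmax,z+np.clip(.0002*(f[2]+8.5),-.001,.0003))
    if fo<-(7 if d<.3 else 12) or abs(fy)>18 or f[2]<-13.5: ok=False
json.dump(dict(s,d=d,c=c,z=z),open("s.json","w"))
print(ok,c,read_finger_gap(),read_time_s())
im=read_camera("scene"); cv2.imwrite("pics/s5.png",im[100:300,150:500,::-1].repeat(2,0).repeat(2,1))
E
```

```text
0.06 along -5.8 out 0.8 z -11.9 [0.563 0.107 0.15 ]
0.072 along -4.9 out 0.6 z -9.4 [0.561 0.108 0.15 ]
0.084 along -5.1 out 2.0 z -8.6 [0.559 0.109 0.15 ]
0.096 along -3.9 out 2.2 z -8.4 [0.558 0.11  0.15 ]
0.108 along -2.5 out 1.6 z -8.4 [0.556 0.111 0.15 ]
0.12 along -0.6 out 1.4 z -8.3 [0.554 0.112 0.15 ]
0.132 along 0.6 out 0.9 z -8.5 [0.553 0.113 0.15 ]
0.162 along 2.1 out 2.2 z -4.5 [0.548 0.116 0.15 ]
0.192 along 2.9 out 1.6 z -4.3 [0.544 0.119 0.15 ]
0.222 along 3.4 out 1.7 z -4.9 [0.54  0.123 0.15 ]
0.252 along 3.0 out 1.5 z -5.7 [0.537 0.126 0.15 ]
0.282 along 2.7 out 1.5 z -4.8 [0.533 0.13  0.15 ]
0.312 along -0.2 out 0.9 z -4.7 [0.53  0.133 0.15 ]
0.382 along -0.7 out 1.4 z -4.7 [0.522 0.142 0.15 ]
0.452 along -1.9 out 1.2 z -5.1 [0.514 0.152 0.15 ]
0.522 along -2.1 out 2.1 z -5.0 [0.507 0.162 0.15 ]
0.592 along -3.8 out 1.8 z -4.7 [0.501 0.172 0.15 ]
0.662 along -2.2 out 1.9 z -5.0 [0.496 0.183 0.15 ]
0.732 along -3.1 out 1.8 z -5.4 [0.491 0.194 0.151]
0.802 along -2.7 out 0.8 z -5.6 [0.487 0.206 0.151]
0.872 along -2.1 out 0.3 z -5.0 [0.485 0.217 0.151]
0.942 along -0.2 out -0.0 z -6.1 [0.482 0.229 0.151]
1.012 along 0.0 out 0.2 z -6.0 [0.481 0.241 0.151]
1.082 along 0.4 out -0.4 z -5.1 [0.48  0.253 0.151]
1.152 along 1.0 out -0.3 z -6.0 [0.481 0.265 0.151]
1.222 along 0.9 out -0.3 z -5.4 [0.482 0.277 0.15 ]
True -0.0009869029711743753 0.03954510398336623 32.125
```

View pics/s5.png

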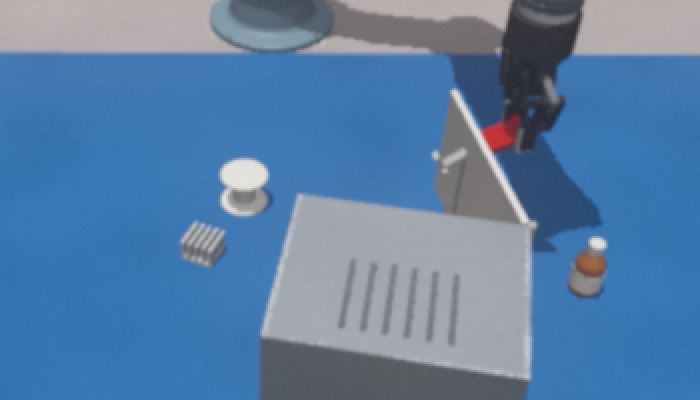

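The door stands about 1.2 rad open with the bystanders untouched. I lower the paddle, release it and retreat upward.

```bash
python3 - <<'E'
from h import *
import json
s=json.load(open("s.json")); d=s["d"]
o=R.from_euler('z',-d).apply(s["off"])
for pad in (.5,.35,.2,.06):
    p,a=bar(d,pad); t=p+o+s["c"]*np.array([-np.sin(a),np.cos(a),0]); movel(t,quat(a),speed=.04)
print(ft().round(1),read_eef_pos().round(3))
move_gripper(.075); pause(.3)
movel(read_eef_pos()+[0,0,.15],speed=.08)
print(ft().round(1)); 
move_ptp([.35,.33,.32],quat(a)); pause(.5)
for c in("scene","top"):
    im=read_camera(c)
    for n in H:
        for q in tip_of(c,n)[:1]: print(c,n,np.round(at_height(c,q["at"],H[n]),4),round(q["confidence"],2))
print("expect",bar(d,0)[0],read_time_s())
cv2.imwrite("pics/t6.png",cv2.resize(im[90:330,80:360,::-1],None,fx=2.5,fy=2.5))
E
```

```text
[-0.5  0.1 10.1] [0.482 0.286 0.118]
[ 0.1 -0.  -0.1]
scene paddle_pivot [0.5007 0.219  0.125 ] 0.69
scene door_hinge [0.503  0.1934 0.125 ] 0.72
scene spool_center [ 0.447 -0.042  0.023] 0.83
scene flux_center [0.5852 0.3587 0.0375] 0.73
scene heatsink_center [ 0.5463 -0.0861  0.014 ] 0.68
top paddle_grip [0.4818 0.2871 0.113 ] 0.8
top door_hinge [0.6497 0.2553 0.125 ] 0.66
top spool_center [ 0.4406 -0.0407  0.023 ] 0.58
top flux_center [0.6004 0.3573 0.0375] 0.69
top heatsink_center [ 0.5351 -0.0932  0.014 ] 0.89
expect [0.48241891 0.28487717 0.11347718] 38.4
```

View pics/t6.png

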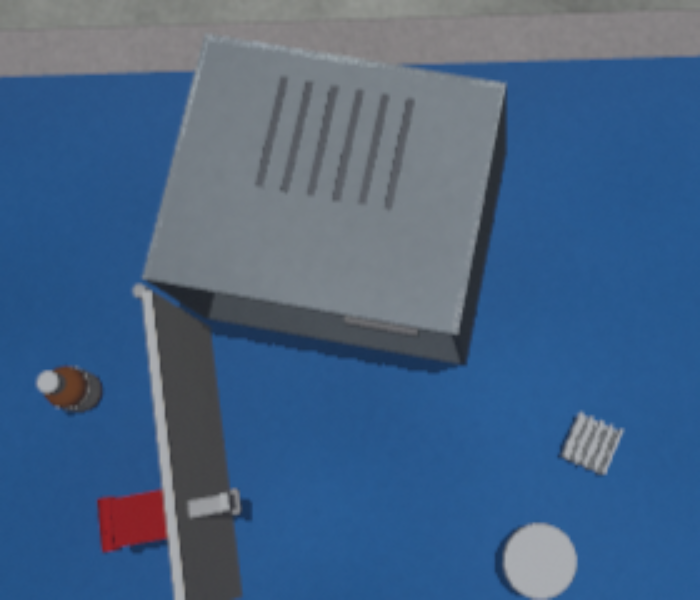

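The door is about 1.25 rad open and the paddle has dropped back to rest. The bystanders are at the same pixels as before, and the arm is clear.

```bash
python3 -c "
from bench import *
print(sign_off())"
```

```text
the job is handed in; nothing more can be done
None
```

I handed the job in: the enclosure door stands about 1.2 rad (70°) open, the paddle is back at rest, and the spool, bottle and heat sink have not moved. At one point early in the swing the lift force reached 17 N, about 10 N above the spring and so near the pawl's limit; I eased it down at once, and `sign_off()` returned no verdict.

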